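# Hold the payphone board down on the test jig's probes

### The job

Put the payphone line board (the one with the single big transformer in the middle) flat into the pocket of the bench test jig, component side up and with its connector in the gap on the hinge side, and let go of it. Then swing the jig's gate down by its bar and press until the sprung nest is fully home, 6 mm down on its stops, and finish while still holding the bar down there, because the nest springs up as soon as it is let go. Leave everything else on the bench where it is.

Things in the scene. Friction and masses are not known exactly. Their poses are not given: they have to be found in the camera images.
- line_board: Payphone line board: green circuit board 70 (x) by 100 (y) by 2.4 mm, about 140 g; origin at the centre of its underside, z up. It starts flat on the bench on the robot's right, components up; it and the relay board may change places. Two small black capacitors and a white block, up to 15.4 mm high, stand along its -x edge; its corner areas are bare.
- transformer (a point): Top centre of the board's only large part, a dark steel transformer block 30 (board x) by 26 (board y) mm in the middle of the board, 24 mm tall, its top 26.4 mm above the board's underside. Grip it across its 26 mm, closing along the board's y: the board has no tall parts on those two sides.
- board_connector (a point): Middle of the outer face of the board's grey connector, 43 mm from the board's origin along its +x and 8 mm above the underside. The connector is 40 mm wide (y), sticks out 8 mm beyond the +x edge, its underside 2.4 and its top 13.4 mm above the board's underside.
- jig: Bench test jig, fixed: dark base with an aluminium deck 50 mm above the bench, from x = -85 to +130 mm and 170 mm wide (y). Origin on the bench straight below the centre of the nest, z up. The gate's hinge is towards its +x (the robot's left); the gate's bar comes down on its -x side (the robot's right).
- nest_floor (a point): Centre of the pocket floor of the sprung black nest, axes as the jig's, 70 mm above the bench with the nest up. Pocket 75 (x) by 105 (y) mm at the floor, 2.5 mm over the board each side; the rim, 10 mm high, slopes outwards to lead the board in. A 53 mm gap in its +x side takes the connector, so the board lies flat only with its axes as the jig's.
- nest (a joint): How far the nest is pressed down, in m: 0 is up, 0.006 is fully home on its stops. Its springs push up with about 10 N at the top and 24 N at the bottom; the weight of the board and gate alone does not press it home.
- gate: The hinged gate. Origin in the middle of its hinge line, fixed on the jig at jig x = +100 mm, 91 mm above the bench; y along the hinge line, -x out to the bar, z out of its outer face (up when it lies level over the nest, axes then as the jig's). It starts 1.6 to 1.9 rad up from level (1.57 is upright; 2.0 at most). Its hinge is stiff (0.4 N m): it stays where left.
- gate_window (a point): Middle of the gate's open window, 100 mm from the hinge line. Aluminium frame 10 mm thick, 96 mm wide, reaching 160 mm from the hinge line; the window clears the transformer. Four white pushers, 20 mm long, 73 and 127 mm from the hinge line, 40 mm either side of the middle, come down on the board's corner areas, from about 0.08 rad above level; nest home, the gate is level.
- gate_bar (a point): Middle of the gate's handle: black round bar 16 mm thick, 100 mm long, parallel to the hinge line and 200 mm from it. Two rods 40 mm either side of the middle carry it 32 mm clear of the frame, so it can be gripped from above between the rods; it turns in the fingers as the gate swings. It is 91 mm above the bench when level and takes about 6 to 10 N downwards to press home.
- relay_board: Bystander: another green board, 60 by 100 mm, with a row of four white relays (14 mm high) along it and no transformer. Origin at the centre of its underside.
- meter: Bystander: black analogue meter with a pale dial and a carrying handle, 95 by 135 mm, 200 mm high, to the left; origin under its centre.
- handset: Bystander: black telephone handset without cord, 222 mm long, 58 mm wide, 54 mm high, lying towards the far edge; origin under its middle.
- radio: Bystander: black hand radio with a stub aerial standing in its grey charger, 75 by 55 mm, 220 mm high, to the far left; origin under its centre.
- wire_spool: Bystander: grey spool of copper wire, 60 mm across and 45 mm high, standing flat beyond the jig; origin under its centre.
- pliers: Bystander: pliers with black grips, 170 mm long, 18 mm high, lying to the left of the jig; origin at the pivot.
- screwdriver: Bystander: screwdriver with a black handle lying on the right.
There are look-alikes about, which are no part of the job. What is shaped like the line_board but yellow is not meant.

How it is judged:
By the outcome, as a careful person would: the job done as asked, in the order asked, and still so for the second after the job is handed in, while the arm keeps its last pose, push and grip.
It also fails if it takes over 61 s, if anything falls off the work surface, if the arm or the gripper's body presses on something with over 40 N, if the wrist force passes 120 N, or if a joint passes its speed limit or range.

### The arm

A 6-joint arm with a two-finger parallel gripper is mounted at the origin on the work surface. World frame = base frame: x ahead of the robot, y to its left, z up, the work surface at z = 0. Lengths are in m, angles in rad, forces in N, time in s.
With the tool pointing down it reaches from about 0.35 to 0.775 m from the base axis. Payload 5.5 kg.
Tool frame: the origin (TCP) lies midway between the tips of the shut fingers; the grasp point (between the pads) lies 19 mm behind it; z points along the fingers, y is the line along which they close (so a half turn about z gives the same grasp; the last joint's range is limited). The gripper opens to 85 mm and grips with 20 to 120 N. Pads are 22 mm wide; open, the fingers measure 114 mm over their backs; the gripper's body (76 mm by 85 mm) begins 54 mm behind the grasp point. The pads swing forward as they close: fully open they stand 13 mm farther back than shut.
Start: joints at [-1.352, 0.313, 0.046, 1.304, 0, 1.431], TCP at [0.202, -0.538, 0.201] pointing down, gripper open.
Joint ranges: [-2.76, 2.76], [-0.86, 1.69], [-1.03, 1.26], [-2.2, 2.34], [-1.47, 1.5], [-3.14, 3.14]. Speed limits (rad/s): [2.57, 2.57, 3.14, 3.14, 3.14, 3.14].

### API

Orientations are given as a unit quaternion [w, x, y, z].
In Python, from workcell import get_state, read_camera, camera_info, hand_in, recognise gives the robot as it stands.
- The arm moves only by the tool arm_command, never from a script. Its argument "moves" is one flat list of numbers, 7 for each row, row after row: the opening, from -1 (shut) to 1 (fully open), then the shift along the tool's x, y, z in mm, then the turn, a rotation vector about the tool's x, y, z in rad. A call has 1 to 8 rows; each row shifts and turns the commanded pose from where the row before left it, along the tool's axes as they then stand; what a row does not reach is not made up. A row lasts 1/8 s, in which the tool goes at most 62.5 mm and 10.7 degrees, less where a joint would pass 70% of its speed; a pose out of reach is approached as far as the arm can. A call with a gripper value outside its range is refused whole. The fingers move at their own pace and stop on an object; "newtons" is the grip in N (left out, the last holds). Time passes only in rows, so rows that do not move let the fingers close. It gives the time, the measured TCP pose, the force, the opening and the grip force at its end, in the units of the state.
- get_state(): the state, without advancing time (a new reading comes with each control period).
- read_camera(name): name is "side" or "top"; returns (picture, depth): 400x640x3 uint8, blue, green, red; 400x640 float32, m along the optical axis (not along the pixel's ray), 0 where there is no reading.
- camera_info(name): a dict with "fovy" (degrees; the focal length in pixels is half the picture's height over the tangent of half this angle, whatever the lens; pixels are square), "cx", "cy" (the principal point, pixels), "eye" and "orientation" of the camera in the world. Camera axes: x right, y down, z forward; pixel columns grow to the right and rows downward; lengths in m; the calibration is good to about 2 mm. A picture is of the moment at which its call begins. camera_info takes no time and is no camera call.
- hand_in(): hands the job in; it is judged then, once.
Trained networks look in the newest picture that a camera, given by its name, has taken for a name from the list of things; names that differ only in an ending like _2 or _b are one class to them, and where a whole thing is asked for, a point or a joint stands for the part that bears it (a point fixed in the world has none). Each returns a list of dicts, best first, with "confidence" (0 to 1); they miss things now and then, are a little off and sometimes report something else, mostly with a low value. They report only what shows in the picture. A call takes as long as a camera call. They do not tell look-alikes from the thing itself.
- recognise(camera, label): "point" ([column, row] in pixels, amid what is visible of it).
The state is a dict: "clock": time; "joint_pos": joint angles; "qvel": joint speeds; "tau": joint torques, N m; "tcp_pos": TCP position; "orientation": TCP orientation; "wrist_force": force on the tool from outside, world axes, zero at the start; "ft_torque": the same for the moment, N m; "finger_gap": finger opening in m; "grip_force": force on a finger pad.
Only numpy, scipy, OpenCV 4.12 (cv2) and the standard library are available. Lean on these libraries where they do the work, as an engineer would, in place of code of your own. Each camera call takes 0.05 s, during which the arm holds its last target. There are 200 camera calls.

## Working session

There is one attempt and no reset: what is moved stays moved. The work goes in short steps, Python scripts to look and compute and a tool call to move; the robot and the scene stay as the last step left them, time stands still between calls to the robot, and variables do not carry over. Pictures are saved under pics/ and viewed, at most 10 in all, crops included, and the job is handed in when it is done.

Besides the shell and the picture viewer there is one more tool, called after "Emit:" by a JSON object that holds its "fn" and its "kwargs", one argument or row to a line. arm_command: Moves the arm, as the interface text tells. Its arguments: {"type":"object","properties":{"moves":{"type":"array"},"newtons":{"type":"number"}},"required":["moves"]}

```bash
mkdir -p pics
cat > h.py <<'E'
import numpy as np, cv2
from scipy.spatial.transform import Rotation as R
from workcell import *
def rot(q): return R.from_quat([q[1],q[2],q[3],q[0]])
def cam(n):
    i=camera_info(n); f=200/np.tan(np.radians(i["fovy"])/2)
    return f,i["cx"],i["cy"],np.array(i["eye"]),rot(i["orientation"]).as_matrix()
def cloud(n,d):
    f,cx,cy,e,M=cam(n); v,u=np.mgrid[:400,:640]
    return np.stack([(u-cx)/f*d,(v-cy)/f*d,d],-1)@M.T+e
def proj(n,p):
    f,cx,cy,e,M=cam(n); c=(np.asarray(p)-e)@M; return c[...,:2]/c[...,2:]*f+[cx,cy]
E
python3 - <<'E'
from h import *
np.set_printoptions(precision=4,suppress=True)
for n in("top","side"):
    p,d=read_camera(n); cv2.imwrite(f"pics/{n}0.png",p); np.savez(f"{n}0.npz",p=p,d=d)
    i=camera_info(n); print(n,i); c=cloud(n,d)
    for l in("line_board","transformer","board_connector","nest_floor","gate_bar","gate","relay_board","jig"):
        for r in recognise(n,l)[:3]:
            u,v=np.round(r["point"]).astype(int); print(l,round(r["confidence"],2),u,v,c[v,u])
print(get_state())
E
```

```text
top {'fovy': 55.43913599065437, 'cx': 327.2303591315786, 'cy': 203.18585930926076, 'eye': array([0.4252, 0.0626, 1.0878]), 'orientation': array([-0.0393,  0.7072, -0.7044,  0.0466])}
line_board 0.83 476 303 [ 0.2818 -0.3562  0.0252]
line_board 0.78 398 197 [ 0.5735 -0.1477  0.0264]
line_board 0.74 448 185 [ 0.6089 -0.2912  0.024 ]
transformer 0.88 473 300 [ 0.2899 -0.3481  0.0257]
transformer 0.8 382 285 [ 0.3297 -0.099   0.0263]
transformer 0.78 448 182 [ 0.6165 -0.2896  0.0299]
board_connector 0.85 476 303 [ 0.2818 -0.3562  0.0252]
board_connector 0.83 378 284 [ 0.3301 -0.0917  0.0008]
board_connector 0.75 447 185 [ 0.6082 -0.2871  0.028 ]
nest_floor 0.82 331 208 [0.5366 0.0421 0.0703]
nest_floor 0.41 289 206 [0.5358 0.1505 0.1202]
gate_bar 0.85 288 205 [0.5464 0.1595 0.0515]
gate 0.57 284 204 [0.5198 0.145  0.2969]
gate 0.5 494 242 [ 0.4482 -0.415   0.0229]
relay_board 0.77 434 248 [ 0.431  -0.2519  0.003 ]
jig 0.77 321 207 [0.5391 0.069  0.0711]
side {'fovy': 54.549917373011645, 'cx': 317.9949871520479, 'cy': 201.44084609403475, 'eye': array([0.0432, 0.8034, 0.6215]), 'orientatio
[... 665 characters left out ...]
.71 292 166 [0.5209 0.1516 0.2423]
relay_board 0.56 385 198 [ 0.4359 -0.2387  0.0027]
jig 0.69 300 218 [0.5067 0.1397 0.0998]
jig 0.66 162 258 [0.6519 0.4343 0.1029]
jig 0.29 315 207 [0.5317 0.0321 0.0697]
{'clock': 0.9, 'joint_pos': array([-1.3516,  0.3132,  0.0461,  1.3036,  0.    ,  1.4312]), 'qvel': array([ 0.0012,  0.0013, -0.0009,  0.0001, -0.0012, -0.0019]), 'tau': array([  0.    , -48.0446,  29.8815,  -0.    ,  -0.0001,  -0.    ]), 'tcp_pos': array([ 0.2019, -0.5384,  0.201 ]), 'orientation': array([0.0001, 0.9839, 0.1785, 0.    ]), 'wrist_force': array([-0.1068,  0.3881,  0.5139]), 'ft_torque': array([-0.0267,  0.027 , -0.0047]), 'grip_force': 0.0, 'finger_gap': 0.08518183415312695}
```

Run:
```python
import cv2
p=cv2.imread("pics/top0.png"); cv2.imwrite("pics/top0c.png",cv2.resize(p[130:350,240:530],None,fx=2.7,fy=2.7,interpolation=cv2.INTER_CUBIC))
```

```text
(no output)
```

View pics/top0c.png

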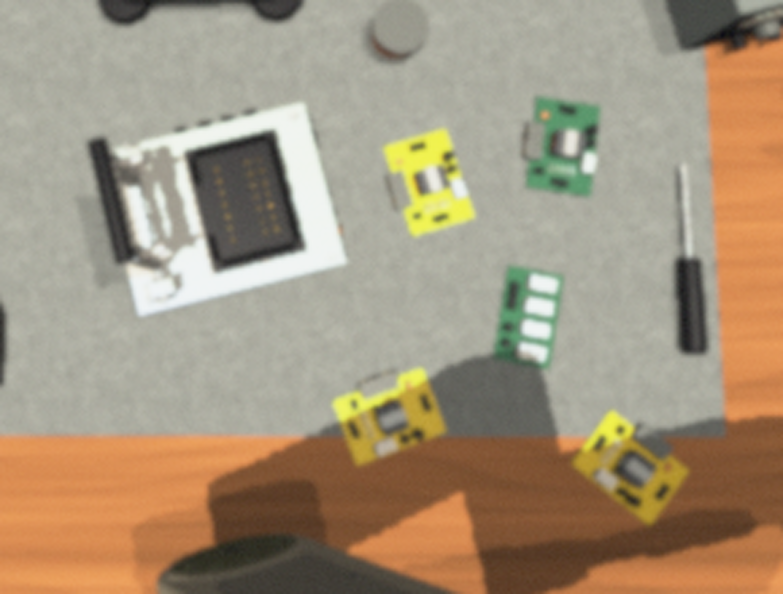

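View pics/side0.png

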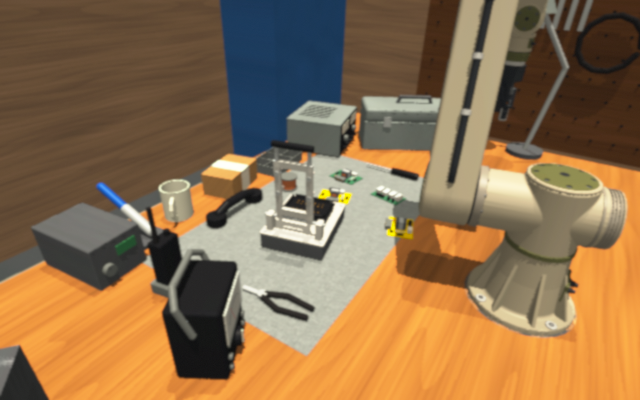

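The line board is at crop (562,147), which is full picture (448,184), with its connector to the left. The relay board is at (435,247) and the three yellow boards are look-alikes. The nest is at (331,206) with its connector side to the left, and the upright gate's bar is at (281,204). Next I measure all of these more precisely.

```bash
cat > m.py <<'E'
from h import *
np.set_printoptions(precision=4,suppress=True)
def ray(n,uv,z):
    f,cx,cy,e,M=cam(n); uv=np.atleast_2d(uv); d=np.c_[(uv-[cx,cy])/f,np.ones(len(uv))]@M.T
    return e+d*((z-e[2])/d[:,2])[:,None]
def rect(n,mask,z,up=1):
    k,_=cv2.findContours(mask.astype(np.uint8),cv2.RETR_EXTERNAL,cv2.CHAIN_APPROX_NONE)
    k=max(k,key=cv2.contourArea)[:,0].astype(float)
    w=ray(n,(k+.5)/up-.5,z)[:,:2]
    return cv2.minAreaRect((w*1000).astype(np.float32))
def big(p,x0,y0,x1,y1,up=4):  # upscaled full pic, masked region
    b=cv2.resize(p,None,fx=up,fy=up,interpolation=cv2.INTER_CUBIC); r=np.zeros(b.shape[:2],bool); r[y0*up:y1*up,x0*up:x1*up]=1
    return b,r
E
python3 - <<'E'
from m import *
z=np.load("top0.npz"); p,d=z["p"],z["d"]; c=cloud("top",d)
b,r=big(p,425,160,475,210); h=cv2.cvtColor(b,cv2.COLOR_BGR2HSV)
g=r&(h[...,0]>50)&(h[...,0]<90)&(h[...,1]>70)
g=cv2.morphologyEx(g.astype(np.uint8),cv2.MORPH_CLOSE,np.ones((25,25)))
print("board",rect("top",g,.0024,4))
# transformer by depth
s=np.s_[165:205,430:470]; q=c[s].reshape(-1,3); t=q[(q[:,2]>.019)&(q[:,2]<.035)]; print("transf depth",len(t),np.median(t,0),t.mean(0))
print("bench z",np.median(c[215:235,400:420,2]))
print(np.round(c[172:200:2,436:464:2,2]*1000).astype(int))
# nest
b,r=big(p,300,170,360,235); v=b.max(2)
dk=r&(v<110); dk=cv2.morphologyEx(dk.astype(np.uint8),cv2.MORPH_OPEN,np.ones((9,9)))
print("nest",rect("top",dk,.080,4))
q=c[160:250,270:375].reshape(-1,3); k=q[(q[:,2]>.045)&(q[:,2]<.056)]
print("deck",cv2.minAreaRect((k[:,:2]*1000).astype(np.float32)),np.median(k[:,2]))
k=q[(q[:,2]>.066)&(q[:,2]<.074)]; print("floor",cv2.minAreaRect((k[:,:2]*1000).astype(np.float32)),k.mean(0),len(k))
# bar
bar=q[(q[:,2]>.27)&(q[:,2]<.32)]; print("bar",len(bar),bar.mean(0),np.percentile(bar,[2,98],axis=0),cv2.minAreaRect((bar[:,:2]*1000).astype(np.float32)))
E
```

```text
board ((616.135498046875, -298.82110595703125), (66.38739013671875, 95.88543701171875), 81.54650115966797)
transf depth 106 [ 0.6149 -0.2981  0.0259] [ 0.6152 -0.2987  0.0259]
bench z 0.000572779730736217
[[   0    5    0    4    1    0   -1    3    7    2    0    3    4   -2]
 [   0    3    3 1088   -1    0    1   -2    3    2   -1    3    4    0]
 [  13   11   11    5    0    0    2    2    0   -2    0    0   13    3]
 [  11   12   11    0    3   22   25   24    2    1    5   17   18   -1]
 [  13   14   13    5    6   24   27   30   29   26   23   13   11    4]
 [  17   13   15    7    7   25   30   28   24   30   27   15   14    3]
 [  14   17   12   -1    7   26   28   26   28   26   28   13    3    0]
 [  12   12   15    1   10   24   26   27   28   29   23    4    1    4]
 [  10   12   15    1    2    3   11   13   14   17   11   15   12    0]
 [   3    1    5    1    4    5    3    3    5    5    8   14   12    0]
 [   4    7    5    4    2    6    7    3 1088    1   13   13    3    0]
 [   0    8    6    3   -2    1    3    9    7   -3    8   13    4    2]
 [   4    3    4    6   -2    8    0    3   -1    4    0    1    0    0]
 [   0    4    1    6    5    5    5    6    0    4    3    2    0    1]]
nest ((547.105712890625, 44.49713134765625), (120.79035949707031, 90.30244445800781), 14.2467041015625)
deck ((542.317138671875, 65.83309936523438), (170.7514190673828, 215.30685424804688), 14.389141082763672) 0.05002126847711574
floor ((537.5791015625, 62.51081085205078), (140.44058227539062, 138.54946899414062), 13.26776123046875) [0.5454 0.0459 0.0701] 1305
bar 357 [0.5198 0.1514 0.2968] [[0.4738 0.136  0.2912]
 [0.5664 0.1668 0.3007]] ((520.2237548828125, 152.05650329589844), (99.95350646972656, 15.970151901245117), 14.521588325500488)
```

```bash
cat >> h.py <<'E'
def go(x,y,z,yaw,s=None):
    "tool-axis mm from the present pose to world x,y,z (mm), then the turn (rad, tool) to point down with tool y at yaw deg"
    s=s or get_state(); Q=rot(s["orientation"]); a=np.radians(yaw)
    ty=np.array([np.cos(a),np.sin(a),0]); tz=np.array([0,0,-1.]); T=R.from_matrix(np.c_[np.cross(ty,tz),ty,tz])
    print("shift",Q.inv().apply(np.array([x,y,z])-1000*s["tcp_pos"]).round(1),"after-turn axes",T.inv().apply(np.array([x,y,z])-1000*s["tcp_pos"]).round(1),"turn",(Q.inv()*T).as_rotvec().round(4))
E
python3 - <<'E'
from h import *
go(616,-299,100,-8.45)
E
```

```text
shift [471.8 -78.8 101. ] after-turn axes [297.7 374.4 101. ] turn [ 1.0000e-04  1.0000e-04 -1.0645e+00]
```

Emit:
{"fn": "arm_command", "kwargs": {
  "moves": [0.1, 59, -9.8, 12.6, 0, 0, 0, 0.1, 59, -9.8, 12.6, 0, 0, 0, 0.1, 59, -9.8, 12.6, 0, 0, 0, 0.1, 59, -9.8, 12.6, 0, 0, 0, 0.1, 59, -9.8, 12.6, 0, 0, 0, 0.1, 59, -9.8, 12.6, 0, 0, 0, 0.1, 59, -9.8, 12.6, 0, 0, 0, 0.1, 59, -9.8, 12.6, 0, 0, 0],
  "newtons": 50
}}

```text
clock: 1.9
tcp_pos: [0.6181, -0.2982, 0.0999]
orientation: [0.0, 0.984, 0.178, 0.0]
wrist_force: [-0.4, -1.2, -0.8]
finger_gap: 0.0469
grip_force: 0.0
```

Emit:
{"fn": "arm_command", "kwargs": {
  "moves": [0.1, 0, 0, 0, 0, 0, -0.177, 0.1, 0, 0, 0, 0, 0, -0.177, 0.1, 0, 0, 0, 0, 0, -0.177, 0.1, 0, 0, 0, 0, 0, -0.177, 0.1, 0, 0, 0, 0, 0, -0.177, 0.1, 0, 0, 0, 0, 0, -0.177, 0.1, 0, 0, 0, 0, 0, 0, 0.1, 0, 0, 0, 0, 0, 0]
}}

```text
clock: 2.9
tcp_pos: [0.6163, -0.2993, 0.1001]
orientation: [-0.0, 0.759, 0.651, -0.0]
wrist_force: [-0.5, -1.0, -0.2]
finger_gap: 0.0467
grip_force: 0.0
```

Run:
```python
from m import *
s=get_state(); print(s["clock"],s["tcp_pos"],s["finger_gap"],s["joint_pos"]); go(616,-299,4,-8.45)
```

```text
2.9 [ 0.6163 -0.2993  0.1001] 0.04665220790987914 [-0.5691  0.5687  0.192   1.1941 -0.0001  1.1546]
shift [ 0.2 -0.4 96.1] after-turn axes [ 0.2 -0.4 96.1] turn [-0.      0.     -0.0054]
```

Emit:
{"fn": "arm_command", "kwargs": {
  "moves": [0.1, 0, 0, 40, 0, 0, -0.005, 0.1, 0, 0, 30, 0, 0, 0, 0.1, 0, 0, 16, 0, 0, 0, 0.1, 0, 0, 10, 0, 0, 0, 0.1, 0, 0, 0, 0, 0, 0, 0.1, 0, 0, 0, 0, 0, 0]
}}

```text
clock: 3.65
tcp_pos: [0.6172, -0.2998, 0.0055]
orientation: [0.001, 0.757, 0.654, 0.0]
wrist_force: [-0.8, -0.2, -0.5]
finger_gap: 0.0467
grip_force: 0.0
```

Emit:
{"fn": "arm_command", "kwargs": {
  "moves": [-1, 0, 0, 0, 0, 0, 0, -1, 0, 0, 0, 0, 0, 0, -1, 0, 0, 0, 0, 0, 0, -1, 0, 0, 0, 0, 0, 0, -1, 0, 0, 0, 0, 0, 0, -1, 0, 0, 0, 0, 0, 0],
  "newtons": 50
}}

```text
clock: 4.4
tcp_pos: [0.6163, -0.2993, 0.0042]
orientation: [0.0, 0.756, 0.654, -0.0]
wrist_force: [0.2, 0.4, 0.9]
finger_gap: -0.0003
grip_force: 0.0
```

The fingers shut on nothing, so I look before moving.

Run:
```python
from m import *
s=get_state(); print(s["finger_gap"],s["tcp_pos"])
p,d=read_camera("top"); np.savez("top1.npz",p=p,d=d); print(proj("top",s["tcp_pos"]))
q,_=read_camera("side"); print(proj("side",s["tcp_pos"]))
a=cv2.resize(p[130:280,380:520],None,fx=3,fy=3); b=cv2.resize(q[130:230,290:420],(390,450))
b=cv2.resize(q[130:230,290:420],None,fx=3,fy=3); o=np.zeros((450,810,3),np.uint8); o[:,:420]=a; o[:300,420:]=b
cv2.imwrite("pics/miss.png",o[:, :800])
```

```text
-0.00027859040173870963 [ 0.6163 -0.2993  0.0042]
[448.4514 183.6433]
[345.4633 176.2078]
```

View pics/miss.png

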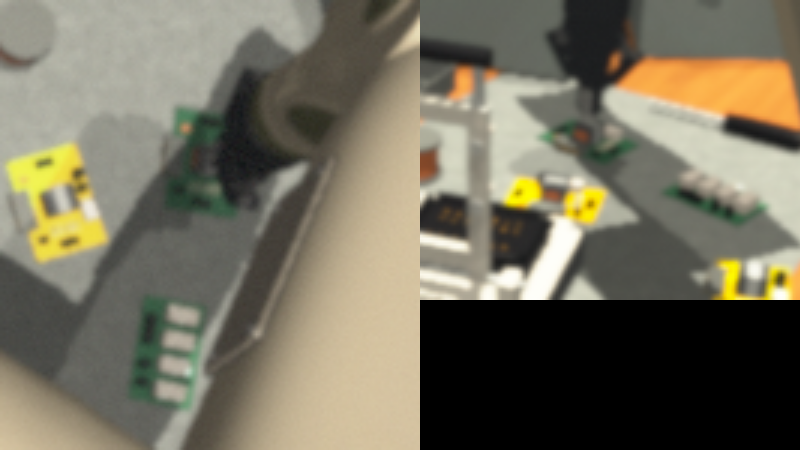

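Run:
```python
from m import *
q,d=read_camera("side"); c=cloud("side",d); p1=np.load("top1.npz"); ct=cloud("top",p1["d"])
print("side rows: u, xyz in crop")
for v in range(150,186,3):
    print(v,[tuple((c[v,u]*1000).round().astype(int)) for u in range(339,361,3)])
w=c[100:190,300:400].reshape(-1,3); 
for z0 in(.03,.05,.07,.09,.12,.15):
    k=w[(abs(w[:,2]-z0)<.01)&(np.linalg.norm(w[:,:2]-[.616,-.299],axis=1)<.09)]; print("h",z0,len(k),np.median(k,0) if len(k) else "")
w=ct.reshape(-1,3)
for z0 in(.03,.07,.1,.15,.2):
    k=w[(abs(w[:,2]-z0)<.01)&(np.linalg.norm(w[:,:2]-[.616,-.299],axis=1)<.1)]; print("top",z0,len(k),np.median(k,0),k.min(0),k.max(0))
```

```text
side rows: u, xyz in crop
150 [(np.int64(723), np.int64(-436), np.int64(32)), (np.int64(628), np.int64(-283), np.int64(107)), (np.int64(616), np.int64(-282), np.int64(111)), (np.int64(604), np.int64(-282), np.int64(113)), (np.int64(597), np.int64(-291), np.int64(112)), (np.int64(710), np.int64(-540), np.int64(0)), (np.int64(571), np.int64(-282), np.int64(122)), (np.int64(558), np.int64(-278), np.int64(126))]
153 [(np.int64(643), np.int64(-290), np.int64(90)), (np.int64(631), np.int64(-290), np.int64(93)), (np.int64(614), np.int64(-280), np.int64(101)), (np.int64(604), np.int64(-283), np.int64(102)), (np.int64(605), np.int64(-306), np.int64(94)), (np.int64(581), np.int64(-282), np.int64(108)), (np.int64(568), np.int64(-278), np.int64(113)), (np.int64(570), np.int64(-305), np.int64(103))]
156 [(np.int64(728), np.int64(-447), np.int64(1)), (np.int64(628), np.int64(-287), np.int64(84)), (np.int64(616), np.int64(-285), np.int64(87)), (np.int64(605), np.int64(-286), np.int64(90)), (np.int64(592), np.int64(-284), np.int64(94)), (np.int64(580), np.int64(-281), np.int64(98)), (np.int64(673), 
[... 3432 characters left out ...]
2), np.int64(-288), np.int64(1))]
h 0.03 48 [ 0.6151 -0.2923  0.0262]
h 0.05 42 [ 0.6143 -0.2906  0.0515]
h 0.07 42 [ 0.6151 -0.2893  0.0689]
h 0.09 107 [ 0.6156 -0.2889  0.0905]
h 0.12 164 [ 0.6073 -0.2875  0.1209]
h 0.15 99 [ 0.6058 -0.2869  0.1479]
top 0.03 42 [ 0.6114 -0.29    0.025 ] [ 0.6025 -0.3007  0.0201] [ 0.6295 -0.2837  0.0305]
top 0.07 20 [ 0.6139 -0.2881  0.0699] [ 0.5884 -0.2928  0.0608] [ 0.6407 -0.2831  0.0798]
top 0.1 51 [ 0.5918 -0.2861  0.099 ] [ 0.5718 -0.298   0.0907] [ 0.6693 -0.2792  0.109 ]
top 0.15 35 [ 0.5782 -0.2905  0.1477] [ 0.5735 -0.3012  0.1407] [ 0.5879 -0.2823  0.1583]
top 0.2 182 [ 0.5999 -0.2696  0.2057] [ 0.5783 -0.3123  0.1901] [ 0.6475 -0.2604  0.2099]
```

By depth the fingers stand about 25 mm apart at the transformer, so the gap reading may be false. A small lift will tell.

Emit:
{"fn": "arm_command", "kwargs": {
  "moves": [-1, 0, 0, -10, 0, 0, 0, -1, 0, 0, -25, 0, 0, 0, -1, 0, 0, -35, 0, 0, 0, -1, 0, 0, -20, 0, 0, 0, -1, 0, 0, 0, 0, 0, 0, -1, 0, 0, 0, 0, 0, 0]
}}

```text
clock: 5.3
tcp_pos: [0.6159, -0.299, 0.0936]
orientation: [-0.0, 0.756, 0.654, -0.0]
wrist_force: [-0.2, 0.6, -0.7]
finger_gap: 0.0
grip_force: 0.0
```

Run:
```python
from m import *
s=get_state(); print(s)
p,d=read_camera("top"); np.savez("top2.npz",p=p,d=d)
q,_=read_camera("side"); print(proj("top",s["tcp_pos"]),proj("side",s["tcp_pos"]))
a=cv2.resize(p[130:280,380:520],None,fx=3,fy=3); b=cv2.resize(q[110:210,290:420],None,fx=3,fy=3); o=np.zeros((450,810,3),np.uint8); o[:,:420]=a; o[:300,420:]=b
cv2.imwrite("pics/lift.png",o[:, :800])
```

```text
{'clock': 5.3, 'joint_pos': array([-0.5691,  0.5718,  0.1809,  1.1807, -0.0001,  1.1467]), 'qvel': array([-0.0011,  0.0129, -0.0156, -0.001 , -0.0008, -0.001 ]), 'tau': array([  0.0134, -62.4098,  30.0103,  -0.0229,   0.    ,   0.    ]), 'tcp_pos': array([ 0.6159, -0.299 ,  0.0936]), 'orientation': array([-0.0004,  0.7565,  0.654 , -0.0002]), 'wrist_force': array([-0.2487,  0.6164, -0.7457]), 'ft_torque': array([ 0.0593, -0.0045,  0.0634]), 'grip_force': 0.0, 'finger_gap': 2.4973968350161815e-05}
[459.3218 178.0064] [347.0867 153.0131]
```

View pics/lift.png

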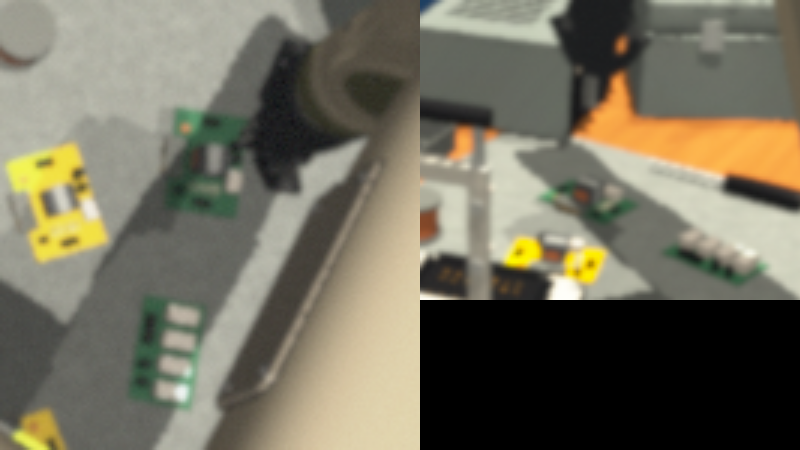

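Run:
```python
from m import *
q,d=read_camera("side"); c=cloud("side",d)
w=c[60:190,290:420].reshape(-1,3); k=w[(np.linalg.norm(w[:,:2]-[.616,-.299],axis=1)<.08)]
for z0 in np.arange(.04,.24,.01):
    a=k[abs(k[:,2]-z0)<.005]; print(round(z0,3),len(a),(np.percentile(a,[5,50,95],axis=0)[:,:2]*1000).round().astype(int).tolist() if len(a) else "")
t=np.load("top2.npz"); ct=cloud("top",t["d"])[165:205,430:470].reshape(-1,3); a=ct[(ct[:,2]>.019)&(ct[:,2]<.035)]; print("transf",len(a),a.mean(0),a.min(0),a.max(0))
b,r=big(t["p"],425,160,475,210); h=cv2.cvtColor(b,cv2.COLOR_BGR2HSV)
g=r&(h[...,0]>50)&(h[...,0]<90)&(h[...,1]>70)
print("board",rect("top",cv2.morphologyEx(g.astype(np.uint8),cv2.MORPH_CLOSE,np.ones((25,25))),.0024,4))
```

```text
0.04 0 
0.05 0 
0.06 0 
0.07 0 
0.08 0 
0.09 0 
0.1 0 
0.11 0 
0.12 1 [[611, -299], [611, -299], [611, -299]]
0.13 18 [[605, -301], [615, -290], [626, -287]]
0.14 27 [[604, -298], [612, -291], [630, -287]]
0.15 23 [[605, -299], [614, -290], [629, -285]]
0.16 23 [[604, -299], [611, -289], [625, -285]]
0.17 46 [[587, -295], [620, -288], [646, -281]]
0.18 60 [[581, -307], [610, -289], [652, -280]]
0.19 77 [[572, -308], [608, -289], [658, -279]]
0.2 74 [[565, -307], [622, -287], [669, -278]]
0.21 97 [[558, -301], [607, -287], [673, -277]]
0.22 90 [[562, -299], [602, -286], [665, -276]]
0.23 77 [[578, -296], [611, -286], [654, -279]]
transf 109 [ 0.6152 -0.299   0.0258] [ 0.6004 -0.3265  0.0192] [ 0.6299 -0.2648  0.03  ]
board ((596.0200805664062, -296.1910705566406), (66.09063720703125, 55.06910705566406), 81.07062530517578)
```

The shut fingertips really are at about z = 0.124, while the state says 0.094. The reported height is about 30 mm too low. I refine that offset from the side silhouette.

Run:
```python
from m import *
s=get_state(); print(s["tcp_pos"])
f,cx,cy,e,M=cam("side")
g=[]
for i in range(4):
    q,d=read_camera("side"); g.append(q.astype(float)); c=cloud("side",d)
    m=(np.linalg.norm(c[...,:2]-[.616,-.299],axis=-1)<.05)&(c[...,2]>.1)&(c[...,2]<.3)
    print([ (u,np.where(m[:,u])[0].max()) for u in range(338,354) if m[:,u].any()])
G=cv2.cvtColor(np.mean(g,0).astype(np.uint8),cv2.COLOR_BGR2GRAY); print(G[130:160,340:352])
for z in(.094,.11,.12,.125,.13,.14): print(z,proj("side",[[.605,-.29,z],[.616,-.288,z],[.628,-.287,z]]).round(1).tolist())
```

```text
[ 0.6155 -0.2988  0.0927]
[(338, np.int64(129)), (339, np.int64(131)), (340, np.int64(131)), (341, np.int64(131)), (342, np.int64(132)), (343, np.int64(142)), (344, np.int64(144)), (345, np.int64(145)), (346, np.int64(145)), (347, np.int64(145)), (348, np.int64(145)), (349, np.int64(145)), (350, np.int64(144)), (351, np.int64(143)), (352, np.int64(137)), (353, np.int64(135))]
[(338, np.int64(129)), (339, np.int64(131)), (340, np.int64(131)), (341, np.int64(131)), (342, np.int64(132)), (343, np.int64(142)), (344, np.int64(144)), (345, np.int64(145)), (346, np.int64(145)), (347, np.int64(145)), (348, np.int64(145)), (349, np.int64(145)), (350, np.int64(144)), (351, np.int64(143)), (352, np.int64(137)), (353, np.int64(135))]
[(338, np.int64(129)), (339, np.int64(131)), (340, np.int64(131)), (341, np.int64(131)), (342, np.int64(132)), (343, np.int64(142)), (344, np.int64(144)), (345, np.int64(145)), (346, np.int64(145)), (347, np.int64(145)), (348, np.int64(145)), (349, np.int64(145)), (350, np.int64(144)), (351, np.int64(143)), (352, np.int64(137)), (353, np.int64(135))]
[(338, np.int64
[... 1494 characters left out ...]
180 180 180 180]
 [ 59  76  99 113 122 142 164 176 180 180 180 180]
 [ 84 115 143 155 156 160 169 178 180 180 181 180]
 [118 157 179 182 178 177 179 181 182 182 180 179]
 [138 175 193 194 191 192 192 190 187 185 183 180]
 [129 160 177 183 190 200 202 199 196 193 191 187]
 [114 130 141 151 170 190 201 203 204 202 200 198]
 [110 113 116 123 141 165 183 194 201 204 205 204]]
0.094 [[348.6, 154.5], [345.5, 153.9], [342.3, 153.2]]
0.11 [[348.9, 150.1], [345.8, 149.6], [342.6, 148.9]]
0.12 [[349.1, 147.4], [346.0, 146.8], [342.7, 146.1]]
0.125 [[349.2, 146.0], [346.1, 145.4], [342.8, 144.7]]
0.13 [[349.3, 144.6], [346.2, 144.1], [342.9, 143.4]]
0.14 [[349.5, 141.8], [346.3, 141.3], [343.1, 140.6]]
```

Emit:
{"fn": "arm_command", "kwargs": {
  "moves": [0.1, 0, 0, 30, 0, 0, 0, 0.1, 0, 0, 35, 0, 0, 0, 0.1, 0, 0, 25, 0, 0, 0, 0.1, 0, 0, 10, 0, 0, 0, 0.1, 0, 0, 6, 0, 0, 0, 0.1, 0, 0, 4, 0, 0, 0, 0.1, 0, 0, 0, 0, 0, 0]
}}

```text
clock: 6.52
tcp_pos: [0.6167, -0.2996, -0.0152]
orientation: [0.001, 0.756, 0.654, 0.0]
wrist_force: [0.4, 0.4, 0.2]
finger_gap: 0.0469
grip_force: 0.0
```

Emit:
{"fn": "arm_command", "kwargs": {
  "moves": [0.1, 0, 0, 3, 0, 0, 0, 0.1, 0, 0, 2, 0, 0, 0, 0.1, 0, 0, 0, 0, 0, 0]
}}

```text
clock: 6.9
tcp_pos: [0.6162, -0.2992, -0.0209]
orientation: [-0.0, 0.756, 0.654, -0.0]
wrist_force: [0.8, 0.6, 0.1]
finger_gap: 0.0466
grip_force: 0.0
```

Emit:
{"fn": "arm_command", "kwargs": {
  "moves": [0.1, 0, 0, 3, 0, 0, 0, 0.1, 0, 0, 0, 0, 0, 0, -1, 0, 0, 0, 0, 0, 0, -1, 0, 0, 0, 0, 0, 0, -1, 0, 0, 0, 0, 0, 0, -1, 0, 0, 0, 0, 0, 0, -1, 0, 0, 0, 0, 0, 0],
  "newtons": 50
}}

```text
clock: 7.78
tcp_pos: [0.6165, -0.2994, -0.0236]
orientation: [0.0, 0.756, 0.654, 0.0]
wrist_force: [0.1, -0.3, 1.2]
finger_gap: 0.0252
grip_force: 51.0
```

Emit:
{"fn": "arm_command", "kwargs": {
  "moves": [-1, 0, 0, -10, 0, 0, 0, -1, 0, 0, -35, 0, 0, 0, -1, 0, 0, -45, 0, 0, 0, -1, 0, 0, -30, 0, 0, 0, -1, 0, 0, 0, 0, 0, 0]
}}

```text
clock: 8.4
tcp_pos: [0.6182, -0.3005, 0.0999]
orientation: [0.003, 0.756, 0.654, 0.001]
wrist_force: [0.1, -0.5, -0.8]
finger_gap: 0.0247
grip_force: 50.8
```

Run:
```python
from m import *
s=get_state(); print(s["wrist_force"],s["finger_gap"],s["tcp_pos"]); go(547.5,44.3,96,14.4)
```

```text
[ 0.0837 -0.4517 -0.8187] 0.02469802395677575 [ 0.6182 -0.3005  0.0999]
shift [ 330.9 -119.8    2.4] after-turn axes [351.5  17.3   3.9] turn [ 0.0051  0.0037 -0.3963]
```

Emit:
{"fn": "arm_command", "kwargs": {
  "moves": [-1, 30, -11, 0, 0, 0, 0, -1, 50, -18, 0, 0, 0, 0, -1, 50, -18, 0, 0, 0, 0, -1, 50, -18, 0, 0, 0, 0, -1, 50, -18, 0, 0, 0, 0, -1, 50, -18, 0, 0, 0, 0, -1, 35, -12, 0, 0, 0, 0, -1, 15, -5, 0, 0, 0, 0]
}}

```text
clock: 9.4
tcp_pos: [0.5454, 0.0463, 0.0948]
orientation: [-0.001, 0.756, 0.655, -0.001]
wrist_force: [-0.1, -0.3, -1.3]
finger_gap: 0.025
grip_force: 50.7
```

Emit:
{"fn": "arm_command", "kwargs": {
  "moves": [-1, 0, 0, 0, 0, 0, -0.1, -1, 0, 0, 0, 0, 0, -0.1, -1, 0, 0, 0, 0, 0, -0.1, -1, 0, 0, 0, 0, 0, -0.097, -1, 0, 0, 0, 0, 0, 0, -1, 0, 0, 0, 0, 0, 0, -1, 0, 0, 0, 0, 0, 0]
}}

```text
clock: 10.28
tcp_pos: [0.5472, 0.0441, 0.0959]
orientation: [-0.0, 0.613, 0.79, -0.0]
wrist_force: [-0.8, 0.5, -1.1]
finger_gap: 0.0248
grip_force: 50.7
```

Run:
```python
from m import *
s=get_state(); print(s["wrist_force"],s["finger_gap"],s["tcp_pos"],s["joint_pos"]); go(547.5,44.3,96,14.4)
p,d=read_camera("top"); np.savez("top3.npz",p=p,d=d);q,dq=read_camera("side"); np.savez("side3.npz",p=q,d=dq)
a=cv2.resize(p[130:270,260:400],None,fx=3,fy=3); b=cv2.resize(q[130:250,240:360],None,fx=3,fy=3); o=np.zeros((420,780,3),np.uint8); o[:,:420]=a; o[:360,420:]=b
cv2.imwrite("pics/over.png",o)
```

```text
[-0.77    0.4749 -1.1279] 0.02482315534112187 [0.5472 0.0441 0.0959] [-0.0658  0.3173 -0.2123  1.0415 -0.0001  1.2542]
shift [ 0.1  0.4 -0.1] after-turn axes [ 0.1  0.4 -0.1] turn [-0.0003  0.     -0.0005]
```

View pics/over.png

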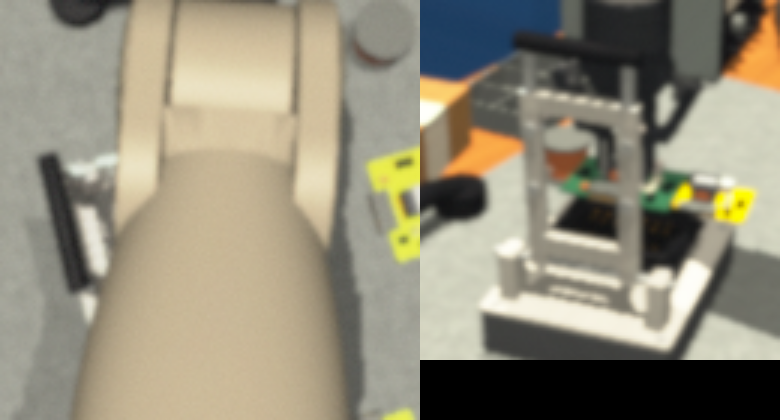

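The board hangs level above the nest, connector towards the gate. The arm hides it from the top camera. I check its pose with the side depth.

Run:
```python
from m import *
z=np.load("side3.npz"); p,d=z["p"],z["d"]; c=cloud("side",d); h=cv2.cvtColor(p,cv2.COLOR_BGR2HSV)
g=(h[...,0]>50)&(h[...,0]<90)&(h[...,1]>80); g[:150]=0;g[230:]=0;g[:,:270]=0;g[:,345:]=0
w=c[g]; w=w[(w[:,2]>.09)&(w[:,2]<.15)]; a=np.radians(104.4); J=np.array([[np.cos(a),np.sin(a)],[-np.sin(a),np.cos(a)]])
j=(w[:,:2]-[.5475,.0443])@J.T*1000; print(len(w),np.percentile(w[:,2],[5,25,50,75,95]),np.percentile(j,[1,5,50,95,99],axis=0))
zc=w[:,2];A=np.c_[j,np.ones(len(j))]; print("plane mm/mm",np.linalg.lstsq(A,zc*1000,rcond=None)[0])
yy,xx=np.where(g); print("px",xx.min(),xx.max(),yy.min(),yy.max())
def J2W(x,y,z): return [*(np.array([.5475,.0443])+J.T@np.array([x,y])/1000),z]
for zz in(.118,.122,.126):
  print(zz,[proj("side",np.array(J2W(x,y,zz))).round(1).tolist() for x,y in((35,50),(-35,50),(35,-50),(-35,-50))])
```

```text
126 [0.1205 0.1215 0.1223 0.1233 0.1262] [[-28.0327 -47.537 ]
 [-26.1067 -45.2245]
 [  8.5835  33.0206]
 [ 32.5401  45.5519]
 [ 33.2671  47.9231]]
plane mm/mm [ -0.0079  -0.0059 122.9165]
px 288 328 183 200
0.118 [[321.7, 201.3], [329.6, 189.1], [285.7, 194.5], [295.3, 183.0]]
0.122 [[321.7, 199.9], [329.6, 187.8], [285.6, 193.2], [295.2, 181.7]]
0.126 [[321.8, 198.6], [329.7, 186.5], [285.6, 191.9], [295.2, 180.5]]
```

The board is level with its underside at about 0.120 m and centred on the nest. I lower it.

Emit:
{"fn": "arm_command", "kwargs": {
  "moves": [-1, 0, 0, 15, 0, 0, 0, -1, 0, 0, 15, 0, 0, 0, -1, 0, 0, 8, 0, 0, 0, -1, 0, 0, 5, 0, 0, 0, -1, 0, 0, 3, 0, 0, 0, -1, 0, 0, 2, 0, 0, 0, -1, 0, 0, 1, 0, 0, 0, -1, 0, 0, 0, 0, 0, 0]
}}

```text
clock: 11.38
tcp_pos: [0.5474, 0.0443, 0.0473]
orientation: [0.0, 0.613, 0.79, 0.0]
wrist_force: [0.0, 0.7, -2.2]
finger_gap: 0.0246
grip_force: 50.7
```

Emit:
{"fn": "arm_command", "kwargs": {
  "moves": [-1, 0, 0, 1, 0, 0, 0, -1, 0, 0, 0, 0, 0, 0]
}}

```text
clock: 11.62
tcp_pos: [0.5475, 0.0443, 0.0464]
orientation: [0.0, 0.613, 0.79, 0.0]
wrist_force: [-0.4, 0.2, -0.1]
finger_gap: 0.0247
grip_force: 50.7
```

Emit:
{"fn": "arm_command", "kwargs": {
  "moves": [-0.2, 0, 0, 0, 0, 0, 0, -0.1, 0, 0, 0, 0, 0, 0, 0.05, 0, 0, 0, 0, 0, 0, 0.05, 0, 0, 0, 0, 0, 0, 0.05, 0, 0, -15, 0, 0, 0, 0.05, 0, 0, -30, 0, 0, 0, 0.05, 0, 0, -30, 0, 0, 0, 0.05, 0, 0, 0, 0, 0, 0]
}}

```text
clock: 12.62
tcp_pos: [0.5497, 0.0442, 0.1249]
orientation: [0.003, 0.613, 0.79, 0.002]
wrist_force: [1.0, -0.1, 0.0]
finger_gap: 0.0451
grip_force: 0.0
```

Run:
```python
from m import *
s=get_state(); print(s["clock"],s["wrist_force"],s["finger_gap"],s["tcp_pos"])
q,d=read_camera("side"); c=cloud("side",d); h=cv2.cvtColor(q,cv2.COLOR_BGR2HSV)
g=(h[...,0]>50)&(h[...,0]<90)&(h[...,1]>80); g[:150]=0;g[230:]=0;g[:,:270]=0;g[:,345:]=0
w=c[g]; w=w[(w[:,2]>.05)&(w[:,2]<.15)]; a=np.radians(104.4); J=np.array([[np.cos(a),np.sin(a)],[-np.sin(a),np.cos(a)]])
j=(w[:,:2]-[.5475,.0443])@J.T*1000; print(len(w),np.percentile(w[:,2],[5,25,50,75,95]),np.percentile(j,[1,50,99],axis=0))
print("plane",np.linalg.lstsq(np.c_[j,np.ones(len(j))],w[:,2]*1000,rcond=None)[0])
# gate bar + target above bar
jw=lambda x,y:np.array([547.5,44.3])+J.T@np.array([x,y])
print("bar0",jw(111,0)); go(*jw(111,0),300,104.4)
```

```text
12.625 [ 0.979  -0.1366  0.0065] 0.04513506089235663 [0.5497 0.0442 0.1249]
209 [0.0704 0.0717 0.0726 0.0736 0.0793] [[-40.6069 -54.4525]
 [ -7.2887  32.2688]
 [ 39.2217  55.9101]]
plane [ 0.0357  0.0109 73.2337]
bar0 [519.8954 151.8127]
shift [ 111.1   -0.3 -177. ] after-turn axes [   1.   111.3 -176.8] turn [ 0.0018  0.0037 -1.5701]
```

Board seated: top at 0.0726 against 0.0724 expected. Now for the gate bar: up, turn 90°, then over it.

Emit:
{"fn": "arm_command", "kwargs": {
  "moves": [0.05, 0, 0, -35, 0, 0, 0, 0.05, 0, 0, -50, 0, 0, 0, 0.05, 0, 0, -50, 0, 0, 0, 0.05, 0, 0, -40, 0, 0, 0, 0.05, 0, 0, -20, 0, 0, -0.13, 0.05, 0, 0, 0, 0, 0, -0.18, 0.05, 0, 0, 0, 0, 0, -0.18, 0.05, 0, 0, 0, 0, 0, -0.18]
}}

```text
clock: 13.68
tcp_pos: [0.5468, 0.0443, 0.3153]
orientation: [-0.001, 0.316, 0.949, -0.0]
wrist_force: [1.3, -0.1, -0.5]
finger_gap: 0.0447
grip_force: 0.0
```

Emit:
{"fn": "arm_command", "kwargs": {
  "moves": [0.05, 0, 0, 0, 0, 0, -0.18, 0.05, 0, 0, 0, 0, 0, -0.18, 0.05, 0, 0, 0, 0, 0, -0.18, 0.05, 0, 0, 0, 0, 0, -0.18, 0.05, 0, 0, 0, 0, 0, -0.18, 0.05, 0, 0, 0, 0, 0, 0, 0.05, 0, 0, 0, 0, 0, 0]
}}

```text
clock: 14.55
tcp_pos: [0.547, 0.0443, 0.3157]
orientation: [-0.0, -0.124, 0.992, 0.0]
wrist_force: [0.1, -0.6, -0.1]
finger_gap: 0.0451
grip_force: 0.0
```

Run:
```python
from m import *
s=get_state(); print(s["clock"],s["wrist_force"],s["tcp_pos"],s["joint_pos"]); go(519.9,151.8,320,104.4)
q,d=read_camera("side"); c=cloud("side",d); w=c[130:190,260:330].reshape(-1,3); k=w[(w[:,2]>.25)&(w[:,2]<.31)&(w[:,1]>.1)&(w[:,1]<.2)]
print(len(k),k.mean(0),np.percentile(k,[5,95],axis=0))
m=(np.linalg.norm(c[...,:2]-s["tcp_pos"][:2],axis=-1)<.06)&(c[...,2]>.25)
f=c[m]; print("tips low z",np.sort(f[:,2])[:15])
```

```text
14.55 [ 0.135  -0.5631 -0.0995] [0.547  0.0443 0.3157] [-0.0654  0.2604  0.2528  1.5641 -0.0001 -0.3136]
shift [ -0.1 110.8  -4.3] after-turn axes [ -0.4 110.8  -4.3] turn [ 0.0002 -0.0009 -0.0031]
487 [0.5195 0.1546 0.2819] [[0.4763 0.1413 0.2506]
 [0.5625 0.1674 0.2984]]
tips low z [0.3482 0.3486 0.3489 0.3491 0.3494 0.3495 0.3495 0.3496 0.3496 0.3499
 0.3501 0.3504 0.3504 0.3507 0.3511]
```

Emit:
{"fn": "arm_command", "kwargs": {
  "moves": [0.05, 0, 40, 0, 0, 0, -0.003, 0.05, 0, 45, 0, 0, 0, 0, 0.05, 0, 26, 0, 0, 0, 0, 0.05, 0, 0, 0, 0, 0, 0, 0.05, 0, 0, 20, 0, 0, 0, 0.05, 0, 0, 0, 0, 0, 0, 0.05, 0, 0, 0, 0, 0, 0]
}}

```text
clock: 15.48
tcp_pos: [0.5197, 0.1511, 0.2966]
orientation: [0.0, -0.126, 0.992, -0.0]
wrist_force: [0.7, -0.1, 0.6]
finger_gap: 0.0449
grip_force: 0.0
```

Run:
```python
from m import *
s=get_state(); print(s["clock"],s["wrist_force"],s["tcp_pos"]); go(519.9,151.8,240,104.4)
q,d=read_camera("side"); cv2.imwrite("pics/bar.png",cv2.resize(q[80:240,230:370],None,fx=3.7,fy=3.7))
```

```text
15.475 [ 0.7448 -0.1346  0.5567] [0.5197 0.1511 0.2966]
shift [-0.4  0.6 56.6] after-turn axes [-0.4  0.6 56.6] turn [-0.0002  0.0001  0.0015]
```

View pics/bar.png

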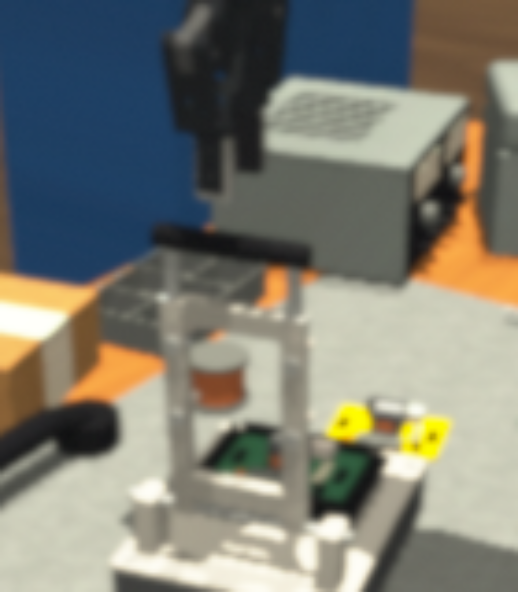

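The board lies flat in the pocket, and the fingers are above the middle of the bar, one on each side. I go down and grip with 40 N.

Emit:
{"fn": "arm_command", "kwargs": {
  "moves": [0.05, 0, 0.6, 20, 0, 0, 0, 0.05, 0, 0, 20, 0, 0, 0, 0.05, 0, 0, 12, 0, 0, 0, 0.05, 0, 0, 4, 0, 0, 0, 0.05, 0, 0, 0, 0, 0, 0, 0.05, 0, 0, 0, 0, 0, 0]
}}

```text
clock: 16.27
tcp_pos: [0.5198, 0.1524, 0.241]
orientation: [0.001, -0.127, 0.992, -0.0]
wrist_force: [-0.2, 0.3, 0.3]
finger_gap: 0.0451
grip_force: 0.0
```

Emit:
{"fn": "arm_command", "kwargs": {
  "moves": [-1, 0, 0, 0, 0, 0, 0, -1, 0, 0, 0, 0, 0, 0, -1, 0, 0, 0, 0, 0, 0, -1, 0, 0, 0, 0, 0, 0, -1, 0, 0, 0, 0, 0, 0, -1, 0, 0, 0, 0, 0, 0],
  "newtons": 40
}}

```text
clock: 17.02
tcp_pos: [0.5196, 0.1523, 0.2407]
orientation: [0.001, -0.127, 0.992, -0.0]
wrist_force: [-0.2, -1.0, 6.1]
finger_gap: 0.0144
grip_force: 39.1
```

Run:
```python
import numpy as np
t=np.r_[1.625,1.58,np.linspace(1.48,.1,14)]
y=-200*np.cos(t);z=-200*np.sin(t)
for a,b,c in zip(t[1:],np.diff(y.round(1)),np.diff(z.round(1))): print(round(a,3),round(b,1),round(c,1))
```

```text
1.58 -9.0 -0.3
1.48 -19.9 0.8
1.374 -21.0 3.1
1.268 -20.6 5.2
1.162 -19.9 7.4
1.055 -19.0 9.5
0.949 -17.9 11.4
0.843 -16.5 13.3
0.737 -15.1 14.9
0.631 -13.4 16.4
0.525 -11.6 17.8
0.418 -9.6 18.9
0.312 -7.6 19.8
0.206 -5.5 20.6
0.1 -3.2 20.9
```

Emit:
{"fn": "arm_command", "kwargs": {
  "moves": [-1, 0, -9, -0.3, 0, 0, 0, -1, 0, -19.9, 0.8, 0, 0, 0, -1, 0, -21, 3.1, 0, 0, 0, -1, 0, -20.6, 5.2, 0, 0, 0, -1, 0, 0, 0, 0, 0, 0, -1, 0, 0, 0, 0, 0, 0]
}}

```text
clock: 17.77
tcp_pos: [0.5372, 0.0833, 0.2311]
orientation: [-0.0, -0.126, 0.992, -0.001]
wrist_force: [1.6, -1.8, 0.6]
finger_gap: 0.0149
grip_force: 41.3
```

Emit:
{"fn": "arm_command", "kwargs": {
  "moves": [-1, 0, -19.9, 7.4, 0, 0, 0, -1, 0, -19, 9.5, 0, 0, 0, -1, 0, -17.9, 11.4, 0, 0, 0, -1, 0, -16.5, 13.3, 0, 0, 0, -1, 0, -15.1, 14.9, 0, 0, 0, -1, 0, 0, 0, 0, 0, 0, -1, 0, 0, 0, 0, 0, 0]
}}

```text
clock: 18.65
tcp_pos: [0.5592, -0.0022, 0.1745]
orientation: [-0.0, -0.126, 0.992, -0.001]
wrist_force: [1.0, -2.0, -1.4]
finger_gap: 0.0148
grip_force: 42.1
```

Emit:
{"fn": "arm_command", "kwargs": {
  "moves": [-1, 0, -13.4, 16.4, 0, 0, 0, -1, 0, -11.6, 17.8, 0, 0, 0, -1, 0, -9.6, 18.9, 0, 0, 0, -1, 0, -7.6, 19.8, 0, 0, 0, -1, 0, -5.5, 20.6, 0, 0, 0, -1, 0, -3.2, 20.9, 0, 0, 0, -1, 0, 0, 0, 0, 0, 0, -1, 0, 0, 0, 0, 0, 0]
}}

```text
clock: 19.65
tcp_pos: [0.572, -0.0521, 0.0597]
orientation: [-0.0, -0.126, 0.992, -0.001]
wrist_force: [0.2, -4.9, -2.0]
finger_gap: 0.0145
grip_force: 46.6
```

Run:
```python
from m import *
s=get_state(); print(s["clock"],s["wrist_force"],s["tcp_pos"])
J=np.radians(104.4); x=(s["tcp_pos"][:2]*1000-[547.5,44.3])@[np.cos(J),np.sin(J)]; print("jig x of tool",x)
q,d=read_camera("side"); c=cloud("side",d); cv2.imwrite("pics/down.png",cv2.resize(q[120:240,230:370],None,fx=4,fy=4))
for r in recognise("side","gate_bar")[:2]: u,v=np.round(r["point"]).astype(int); print(r,c[v,u])
```

```text
19.65 [ 0.2487 -4.9402 -2.0256] [ 0.572  -0.0521  0.0597]
jig x of tool -99.42250413464662
{'point': [296.8, 195.9], 'confidence': 0.6} [0.5944 0.029  0.0825]
```

View pics/down.png

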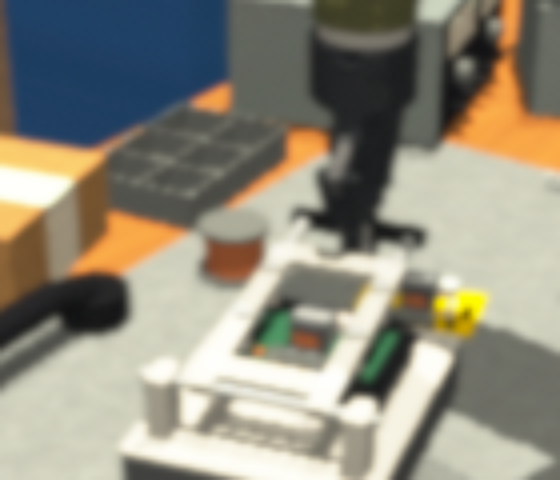

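The gate is nearly level around the transformer and the fingers hold the bar. Now I press in small steps.

Emit:
{"fn": "arm_command", "kwargs": {
  "moves": [-1, 0, -0.6, 6, 0, 0, 0, -1, 0, -0.2, 4, 0, 0, 0, -1, 0, 0, 4, 0, 0, 0, -1, 0, 0, 0, 0, 0, 0, -1, 0, 0, 0, 0, 0, 0]
}}

```text
clock: 20.38
tcp_pos: [0.5724, -0.0533, 0.047]
orientation: [0.0, -0.126, 0.992, -0.002]
wrist_force: [-1.7, -6.1, 2.5]
finger_gap: 0.0147
grip_force: 47.4
```

Emit:
{"fn": "arm_command", "kwargs": {
  "moves": [-1, 0, 0, 3, 0, 0, 0, -1, 0, 0, 0, 0, 0, 0, -1, 0, 0, 0, 0, 0, 0]
}}

```text
clock: 20.75
tcp_pos: [0.5725, -0.0535, 0.0442]
orientation: [0.0, -0.126, 0.992, -0.002]
wrist_force: [-1.7, -7.9, 3.8]
finger_gap: 0.0145
grip_force: 47.9
```

Emit:
{"fn": "arm_command", "kwargs": {
  "moves": [-1, 0, 0, 2, 0, 0, 0, -1, 0, 0, 0, 0, 0, 0, -1, 0, 0, 0, 0, 0, 0]
}}

```text
clock: 21.12
tcp_pos: [0.5725, -0.0535, 0.0425]
orientation: [0.0, -0.126, 0.992, -0.002]
wrist_force: [-3.3, -7.6, 4.2]
finger_gap: 0.0148
grip_force: 48.0
```

Emit:
{"fn": "arm_command", "kwargs": {
  "moves": [-1, 0, -0.7, 2, 0, 0, 0, -1, 0, 0, 0, 0, 0, 0, -1, 0, 0, 0, 0, 0, 0]
}}

```text
clock: 21.5
tcp_pos: [0.5725, -0.0536, 0.0405]
orientation: [0.0, -0.126, 0.992, -0.001]
wrist_force: [-2.2, -4.4, 6.3]
finger_gap: 0.0145
grip_force: 48.0
```

Emit:
{"fn": "arm_command", "kwargs": {
  "moves": [-1, 0, 0, 2, 0, 0, 0, -1, 0, 0, 0, 0, 0, 0, -1, 0, 0, 0, 0, 0, 0]
}}

```text
clock: 21.88
tcp_pos: [0.5726, -0.0536, 0.0387]
orientation: [0.0, -0.126, 0.992, -0.001]
wrist_force: [-3.0, -4.7, 7.4]
finger_gap: 0.0147
grip_force: 48.2
```

Emit:
{"fn": "arm_command", "kwargs": {
  "moves": [-1, 0, 0, 2, 0, 0, 0, -1, 0, 0, 0, 0, 0, 0, -1, 0, 0, 0, 0, 0, 0]
}}

```text
clock: 22.25
tcp_pos: [0.5726, -0.0537, 0.0367]
orientation: [0.0, -0.126, 0.992, -0.002]
wrist_force: [-3.6, -5.2, 7.0]
finger_gap: 0.0148
grip_force: 48.4
```

Emit:
{"fn": "arm_command", "kwargs": {
  "moves": [-1, 0, 0, 2, 0, 0, 0, -1, 0, 0, 0, 0, 0, 0, -1, 0, 0, 0, 0, 0, 0]
}}

```text
clock: 22.62
tcp_pos: [0.5726, -0.0537, 0.0348]
orientation: [0.0, -0.126, 0.992, -0.002]
wrist_force: [-4.0, -6.3, 7.8]
finger_gap: 0.0146
grip_force: 48.5
```

Emit:
{"fn": "arm_command", "kwargs": {
  "moves": [-1, 0, 0, 2, 0, 0, 0, -1, 0, 0, 0, 0, 0, 0, -1, 0, 0, 0, 0, 0, 0]
}}

```text
clock: 23.0
tcp_pos: [0.5726, -0.0537, 0.0331]
orientation: [0.0, -0.126, 0.992, -0.002]
wrist_force: [-4.8, -7.0, 9.0]
finger_gap: 0.0145
grip_force: 48.7
```

Run:
```python
from m import *
s=get_state(); print(s["clock"],s["wrist_force"],s["tcp_pos"])
a=np.radians(104.4); J=np.array([[np.cos(a),np.sin(a)],[-np.sin(a),np.cos(a)]])
P=[]
for i in range(4):
    for n in("side","top"):
        q,d=read_camera(n); c=cloud(n,d); cc=c.reshape(-1,3); col=q.reshape(-1,3).min(1)
        j=(cc[:,:2]-[.5475,.0443])@J.T*1000; z=cc[:,2]*1000
        m=(abs(abs(j[:,1])-41)<4)&(j[:,0]>-50)&(j[:,0]<80)&(abs(z-96)<12)&(col>120)
        if i==0: print(n,m.sum())
        if n=="side": P.append(np.c_[j[m],z[m]])
P=np.concatenate(P); k=np.linalg.lstsq(np.c_[P[:,:2],np.ones(len(P))],P[:,2],rcond=None)[0]
r=P[:,2]-np.c_[P[:,:2],np.ones(len(P))]@k; P=P[abs(r)<4]; k=np.linalg.lstsq(np.c_[P[:,:2],np.ones(len(P))],P[:,2],rcond=None)[0]
print("frame top: slope x",k[0],"slope y",k[1],"z at hinge",k[2]+100*k[0],"at -60",k[2]-60*k[0],len(P))
```

```text
23.0 [-4.8091 -7.0386  9.0281] [ 0.5726 -0.0537  0.0331]
side 156
top 295
frame top: slope x -0.00640959420081354 slope y -0.0021804089062129606 z at hinge 96.01993973100967 at -60 97.04547480313984 611
```

Emit:
{"fn": "arm_command", "kwargs": {
  "moves": [-1, 0, 0, 2, 0, 0, 0, -1, 0, 0, 0, 0, 0, 0, -1, 0, 0, 0, 0, 0, 0]
}}

```text
clock: 23.78
tcp_pos: [0.5727, -0.0537, 0.0327]
orientation: [0.001, -0.127, 0.992, -0.002]
wrist_force: [-9.4, -4.4, 20.5]
finger_gap: 0.0143
grip_force: 49.5
```

Emit:
{"fn": "arm_command", "kwargs": {
  "moves": [-1, 0, 0, 2, 0, 0, 0, -1, 0, 0, 0, 0, 0, 0, -1, 0, 0, 0, 0, 0, 0]
}}

```text
clock: 24.15
tcp_pos: [0.5729, -0.0538, 0.0321]
orientation: [0.001, -0.126, 0.992, -0.002]
wrist_force: [-12.5, -3.1, 29.5]
finger_gap: 0.0144
grip_force: 50.7
```

The hard stop is reached: the force jumps while the position stalls. I ease off a little and check.

Emit:
{"fn": "arm_command", "kwargs": {
  "moves": [-1, 0, 0, -1.5, 0, 0, 0, -1, 0, 0, 0, 0, 0, 0, -1, 0, 0, 0, 0, 0, 0, -1, 0, 0, 0, 0, 0, 0, -1, 0, 0, 0, 0, 0, 0]
}}

```text
clock: 24.78
tcp_pos: [0.5728, -0.0538, 0.0324]
orientation: [0.001, -0.126, 0.992, -0.002]
wrist_force: [-9.3, -3.9, 21.1]
finger_gap: 0.0144
grip_force: 49.8
```

Run:
```python
from m import *
a=np.radians(104.4); J=np.array([[np.cos(a),np.sin(a)],[-np.sin(a),np.cos(a)]])
P=[]
for i in range(4):
    q,d=read_camera("side"); cc=cloud("side",d).reshape(-1,3); col=q.reshape(-1,3).min(1)
    j=(cc[:,:2]-[.5475,.0443])@J.T*1000; z=cc[:,2]*1000
    m=(abs(abs(j[:,1])-41)<4)&(j[:,0]>-50)&(j[:,0]<80)&(abs(z-96)<12)&(col>120); P.append(np.c_[j[m],z[m]])
P=np.concatenate(P); A=lambda:np.c_[P[:,:2],np.ones(len(P))]
k=np.linalg.lstsq(A(),P[:,2],rcond=None)[0]; P=P[abs(P[:,2]-A()@k)<4]; k=np.linalg.lstsq(A(),P[:,2],rcond=None)[0]; print(k,k[2]+100*k[0])
g=cv2.cvtColor(q,cv2.COLOR_BGR2HSV); h=(g[...,0]>50)&(g[...,0]<90)&(g[...,1]>80)
m=h.ravel()&(abs(j[:,0])<36)&(abs(j[:,1])<51); print("board top z",np.percentile(z[m],[10,50,90]),m.sum())
s=get_state(); print(s["clock"],s["wrist_force"],s["tcp_pos"],s["grip_force"])
```

```text
[-0.005  -0.0001 96.5879] 96.08398025203728
board top z [64.5306 66.3349 67.9381] 72
24.975 [-7.9568 -3.8854 20.9461] [ 0.5728 -0.0538  0.0324] 49.78627681732178
```

Board top at 66.3 mm, which is 72.4 minus 6, so the nest is home. The bar is held with about 21 N.

```bash
python3 -c "
from workcell import *
print(hand_in())"
```

```text
the job is handed in; nothing more can be done
None
```

The line board lies flat in the jig's pocket with its connector in the hinge-side gap, and the gate is held down by its bar at about 21 N with the nest pressed 6 mm onto its stops; the job was handed in at about 25 s, after one missed grasp because the reported tool height read about 30 mm too low.

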